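# Close up the supply case

### The arm

A 7-joint arm with a two-finger parallel gripper is mounted at the origin on a cart in front of the work surface, level with it; the furniture and walls round the work are solid. World frame = base frame: x ahead of the robot, y to its left, z up, the work surface at z = 0. Lengths are in m, angles in rad, forces in N, time in s.
With the tool pointing down it reaches from about 0.425 to 0.95 m from the base axis. Payload 4.7 kg.
Tool frame: the origin (TCP) lies on the centre line of the jaws, within the pads' length; the fingertips stand robot.nose_length ahead of it and the grasp point (between the pads) lies 8 mm behind it (robot.nose_length is the distance from the TCP to the fingertips, in m); z points along the fingers, y is the line along which they close (so a half turn about z gives the same grasp; the last joint's range is limited). The gripper opens to 85 mm and grips with 20 to 120 N. Pads are 22 mm wide; open, the fingers measure 114 mm over their backs; the gripper's body (76 mm by 85 mm) begins 54 mm behind the grasp point. The pads swing forward as they close: fully open they stand 13 mm farther back than shut.
Start: joints at [-1.156, 0.469, -0.049, 1.532, 0.024, 1.141, -0.082], TCP at [0.29, 0.61, 0.242] pointing down, gripper open.
Joint ranges: [-2.59, 2.59], [-0.33, 1.99], [-1.39, 1.29], [0.1, 2.45], [-1.04, 4.18], [0.21, 1.99], [-2.66, 2.66]. Speed limits (rad/s): [2.57, 2.57, 3.14, 3.14, 3.14, 3.14, 3.14].

### API

Orientations are given as [roll, pitch, yaw] about the fixed x, y, z axes, in that order (R = Rz(yaw) Ry(pitch) Rx(roll)).
In Python, from plant import robot gives the robot as it stands. Calls block until the motion is done:
- robot.goto(position, orientation): joint-space move of the TCP to a pose.
- robot.move_straight(position, vel=0.15, attitude=None, contact_N=None): straight line of the TCP; attitude=None keeps the orientation; vel is the mean speed in m/s. With contact_N (N) it stops when the force on the tool has changed by that much, and returns True; else False.
- robot.move_joints(angles): joint-space move.
- robot.grip(opening, strength=None): opening from 0.0 (shut) to 1.0 (fully open); strength is the grip in N (None keeps the last); returns when the fingers have stopped.
- robot.sleep(seconds).
- robot.inverse_kinematics(position, orientation): joint angles nearest the present ones, or None.
- robot.sense(): the state.
- robot.grab_frame(name): name is "scene" or "top" or "wrist"; returns a dict with "image" (384x512x3 uint8, red, green, blue), "range_z" (384x512 float32, m along the optical axis (not along the pixel's ray), 0 where there is no reading), "fx", "fy", "cx", "cy" (pixels), "R" (3x3) and "t" (3): a world point X has camera coordinates R X + t. Camera axes: x right, y down, z forward; pixel columns grow to the right and rows downward; lengths in m; the calibration is good to about 2 mm. The wrist camera is an equidistant fisheye: a pixel r from the principal point sees the ray r / f radians off the axis. A picture is of the moment at which its call begins.
A pose or a line that the arm cannot do raises robot.IKError and nothing moves.
- robot.close_job(): hands the job in; it is judged then, once.
The state is a dict: "t": time; "joint_pos": joint angles; "joint_velocities": joint speeds; "effort": joint torques, N m; "tcp_pos": TCP position; "tcp_rot": TCP orientation; "wrist_force": force on the tool from outside, world axes, zero at the start; "torque": the same for the moment, N m; "opening": opening from 0.0 (shut) to 1.0 (fully open); "gripper_force": force on a finger pad.
Only numpy, scipy, OpenCV 4.12 (cv2) and the standard library are available. Lean on these libraries where they do the work, as an engineer would, in place of code of your own. Each camera call takes 0.05 s, during which the arm holds its last target. There are 200 camera calls.

### The job

Close the blue supply case: first push its upright yellow flap down flat over the compartment with the batteries while the lid stays open, then push the lid over until it is fully shut on top. Only push and press with the fingers: do not grip the flap or the lid, lift or shove the case, or take anything out of it, and leave the things around it where they stand.

Things in the scene. Friction and masses are not known exactly. Their poses are not given: they have to be found in the camera images.
- case: blue plastic case, loose on the desk, 1.3 to 2 kg, 160 (its x) x 220 (its y) x 70 mm high, open at the top, walls 5 mm; origin at the centre of its underside; x points from its front to the lid hinge at its far side, y to its left, z up. A yellow flap stands at its left wall, over a compartment that holds two batteries. Its hinges are stiff: flap and lid stay at any angle where they are left
- lid (a joint): angle of the blue lid, rad: 0 is shut (lying on the rim), pi/2 upright, at most 1.9 (leaning back); it starts at 1.5 to 1.8. The hinge line runs along the case's y at x = +80, z = 70 mm in the case frame. The lid is a flat panel 162 mm long from hinge to free edge, 222 mm wide, 9 mm thick; its outer face, on top when shut, then lies at z = 78 mm. Stiff hinge: 0.2 N m. It strikes the flap if that still stands up
- lid_edge (a point): middle of the lid's free edge (162 mm from the hinge), half-way through the thickness
- flap (a joint): angle of the yellow flap, rad: 0 is folded down flat, pi/2 upright, at most 1.65; it starts at 1.2 to 1.55. The hinge line runs along the case's x at y = +98, z = 55 mm in the case frame; the flap is 100 mm long from hinge to free edge and folds towards the case's -y (to its right). It is 100 mm wide (case x from -71 to +29 mm), 6.5 mm thick, hinge in mid-thickness. Stiff hinge: 0.06 N m
- flap_edge (a point): middle of the flap's free edge (100 mm from its hinge)
- lid_outside: outer skin of the lid (faces up when shut, away from the robot when open); origin on the lid hinge line
- lid_inside: inner grey skin of the lid; origin on the lid hinge line
- flap_outside: outer face of the flap (on top when folded, to the case's left when upright); origin on the flap's hinge line
- flap_inside: inner face of the flap; origin on the flap's hinge line
- battery_1: brown battery lying in the compartment under the flap, 17 x 51 x 14 mm; origin under its centre; stays there
- battery_2: dark battery lying beside it, 18 x 52 x 14 mm; origin under its centre; stays there
- eraser: blue and white eraser in the narrow back pocket of the case, 25 x 45 x 12 mm; origin under its centre; stays there
- binder_clip_1: black binder clip in the right compartment of the case, 28 x 21 x 35 mm; origin under its centre; stays there
- rubber_stamp_1: wooden rubber stamp standing to the right of the case, 22 x 22 x 61 mm; origin under its centre; bystander
- glue_stick: white glue stick with red cap standing to the left of the case, 32 mm diameter, 104 mm high; origin under its centre; bystander
- tape_measure: yellow tape measure far to the right, 60 x 64 x 57 mm; origin under its centre; bystander
- tape_roll_kraft: roll of brown tape far to the left, 100 mm across, 48 mm high; origin under its centre; bystander

How it is judged:
On the way:
1. the flap is folded down flat while the lid is still open (value of joint flap below 0.08 rad and value of joint lid above 1.1 rad), for 0.2 s.
At the end, for the whole second after the job is handed in: the flap lies flat (within 0.08 rad, 8 mm at its edge), the lid is shut over it (within 0.05 rad, 8 mm at its edge), the case stands flat within 30 mm of where it stood, its contents are still in it, and the four bystanders stand within 30 mm of their places (value of joint flap below 0.08 rad and value of joint lid below 0.05 rad and linear speed of case below 0.05 m/s and distance of each of case, rubber_stamp_1, glue_stick, tape_measure, tape_roll_kraft from where it was at the start of the episode below 0.03 m and angle between case's own z axis and vertical below 0.06 rad and z of each of battery_1, battery_2, eraser, binder_clip_1 in the frame of case below 0.06 m and horizontal distance between each of battery_1, battery_2, eraser, binder_clip_1 and case below 0.11 m and angle between each of rubber_stamp_1, glue_stick, tape_measure, tape_roll_kraft's own z axis and vertical below 0.3 rad); the robot touches nothing.
It fails at once if the lid is gripped between the fingers (contact force between the fingers and lid_outside above 2 N and contact force between the fingers and lid_inside above 2 N).
It fails at once if the flap is gripped between the fingers (contact force between the fingers and flap_outside above 2 N and contact force between the fingers and flap_inside above 2 N).
It fails at once if the case is shoved more than 30 mm, lifted or tipped (distance of case from where it was at the start of the episode above 0.03 m or height (world z) of case above 0.012 m or angle between case's own z axis and vertical above 0.12 rad).
It fails at once if something is lifted out of the case (z of any of battery_1, battery_2, eraser, binder_clip_1 in the frame of case above 0.06 m).
It fails at once if a bystander is moved more than 30 mm, lifted or knocked over (distance of any of rubber_stamp_1, glue_stick, tape_measure, tape_roll_kraft from where it was at the start of the episode above 0.03 m or angle between any of rubber_stamp_1, glue_stick, tape_measure, tape_roll_kraft's own z axis and vertical above 0.3 rad).
It also fails if it takes over 59 s, if anything falls off the work surface, if the arm or the gripper's body presses on something with over 40 N, if the wrist force passes 120 N, or if a joint passes its speed limit or range.

## Working session

There is one attempt and no reset: what is moved stays moved. The work goes in short steps, each a Python script; the robot and the scene stay as the last script left them, time stands still between calls to the robot, and variables do not carry over. Pictures are saved under pics/ and viewed, at most 10 in all, crops included, and the job is handed in when it is done.

```bash
mkdir -p pics; ls; python3 - <<'E'
from plant import robot
import cv2,numpy as np
s=robot.sense();print(s['t'],s['tcp_pos'],s['tcp_rot'],robot.nose_length)
a=[]
for n in("scene","top"):
    f=robot.grab_frame(n);np.savez(f'{n}0.npz',**f);a.append(f['image'][:,:,::-1]);print(n,f['fx'],f['R'].round(2).tolist(),f['t'].round(2))
    cv2.imwrite(f'pics/{n}0.png',a[-1])
E
```

```text
pics
0.0 [0.28954069 0.60911283 0.24122855] [-3.13956832e+00  3.53949094e-05  2.69785723e+00] 0.011
scene 394.1285508663451 [[-0.73, -0.68, 0.02], [-0.35, 0.36, -0.87], [0.58, -0.64, -0.5]] [0.41 0.25 1.18]
top 374.9082299010042 [[0.02, -1.0, 0.01], [-0.99, -0.02, -0.1], [0.1, -0.01, -0.99]] [0.03 0.54 1.2 ]
```

View pics/top0.png

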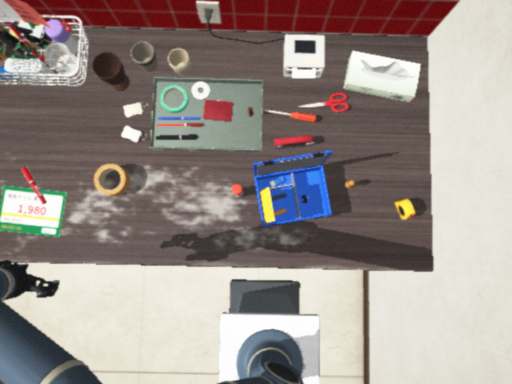

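View pics/scene0.png

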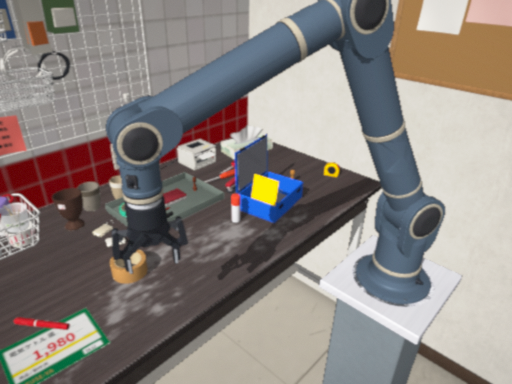

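The top view shows the case at about (292,195), its yellow flap on the left at (266,205), the lid at (292,158), the glue stick at (237,189) and the stamp at (349,183). Next step is to fit the geometry from depth.

```bash
cat > h.py <<'E'
import numpy as np,cv2
def cloud(f):
    v,u=np.mgrid[:384,:512]; z=f['range_z']
    P=np.stack([(u-f['cx'])/f['fx']*z,(v-f['cy'])/f['fy']*z,z],-1)
    W=(P-f['t'])@f['R']; W[z==0]=np.nan
    return W,cv2.cvtColor(np.ascontiguousarray(f['image']),cv2.COLOR_RGB2HSV)
E
python3 - <<'E'
from h import *
for n in("top","scene"):
    W,H=cloud(np.load(n+'0.npz'))
    inb=(W[...,0]>.3)&(W[...,0]<.85)&(abs(W[...,1])<.35)
    blue=inb&(H[...,0]>100)&(H[...,0]<125)&(H[...,1]>150)
    yel=inb&(H[...,0]>20)&(H[...,0]<32)&(H[...,1]>140)&(W[...,2]>.02)
    for nm,m in(('rim',blue&(abs(W[...,2]-.068)<.008)),('lidhi',blue&(W[...,2]>.1)),('yel',yel),('low',blue&(W[...,2]<.06))):
        p=W[m].astype(np.float32);print(n,nm,len(p),np.percentile(p,[2,50,98],axis=0).round(3).tolist())
        if nm=='rim':
            c,s,a=cv2.minAreaRect(p[:,:2]*1000);print(c,s,a)
        if nm in('yel','lidhi'):
            q=p-np.median(p,0);q=q[np.linalg.norm(q,axis=1)<.2];w,v=np.linalg.eigh(q.T@q);print(v[:,0],np.sqrt(w/len(q)))
    u=np.argwhere(inb&(W[...,2]>.04)&~blue&~yel)
    m=(inb&(W[...,2]>.03)).astype(np.uint8)
    k,l,st,_=cv2.connectedComponentsWithStats(m)
    for i in range(1,k):
        if st[i,4]>15: p=W[l==i];print(i,st[i,:4],np.median(p,0).round(3),p[:,2].max().round(3))
E
```

```text
top rim 416 [[0.44, -0.182, 0.061], [0.553, -0.074, 0.068], [0.626, 0.053, 0.074]]
(533.3104248046875, -64.4035415649414) (160.88641357421875, 220.06553649902344) 10.705178260803223
top lidhi 160 [[0.594, -0.151, 0.122], [0.618, -0.033, 0.229], [0.641, 0.059, 0.234]]
[ 0.9799681   0.18643203 -0.07004014] [0.0018658  0.02652476 0.07211995]
top yel 296 [[0.45, 0.001, 0.055], [0.495, 0.019, 0.111], [0.542, 0.036, 0.153]]
[-0.17558901  0.9603369   0.2166136 ] [0.00161703 0.0279229  0.03156753]
top low 2356 [[0.457, -0.177, -0.0], [0.546, -0.095, 0.006], [0.625, 0.048, 0.054]]
2 [248 107   5   6] [0.811 0.078 0.059] 0.065
10 [274 135  40  11] [ 0.716 -0.068  0.043] 0.051
35 [254 151  79  75] [ 0.599 -0.034  0.105] 0.238
36 [349 180   6   6] [ 0.578 -0.253  0.057] 0.064
37 [232 184  11  12] [0.543 0.11  0.102] 0.109
scene rim 371 [[0.439, -0.177, 0.06], [0.521, -0.042, 0.067], [0.628, 0.059, 0.075]]
(534.1551513671875, -58.07444763183594) (168.05636596679688, 229.14035034179688) 9.849814414978027
scene lidhi 73 [[0.593, -0.093, 0.104], [0.6, 0.058, 0.196], [0.631, 0.066, 0.231]]
[ 0.981056    0.19009364 -0.03733122] [0.00190156 0.04192408 0.06541677]
scene yel 605 [[0.45, -0.067, 0.07], [0.497, 0.024, 0.113], [0.544, 0.039, 0.154]]
[0.00189941 0.9999963  0.00195688] [0.01681948 0.02624566 0.03027412]
scene low 1046 [[0.438, -0.178, 0.003], [0.495, -0.003, 0.033], [0.618, 0.059, 0.059]]
1 [225 133  78  84] [0.558 0.012 0.096] 0.239
4 [290 170   5   8] [ 0.579 -0.243  0.051] 0.062
5 [167 177  57  43] [0.688 0.103 0.034] 0.067
```

```bash
cat >> h.py <<'E'
from plant import robot
YAW=.187; C=np.array([.533,-.063,0])
A=np.array([[np.cos(YAW),-np.sin(YAW),0],[np.sin(YAW),np.cos(YAW),0],[0,0,1]])
NOSE=robot.nose_length
def tip(x,y,z): return C+A@np.array([x,y,z])+[0,0,NOSE]   # case frame fingertip -> world TCP
ORI=[np.pi,0,YAW]
E
python3 - <<'E'
from h import *
q0=robot.inverse_kinematics(tip(-.025,.13,.33),[np.pi,0,YAW]);q1=robot.inverse_kinematics(tip(-.025,.13,.33),[np.pi,0,YAW-np.pi]);print(q0,q1)
robot.grip(0.0)
p=robot.sense()['tcp_pos'];robot.move_straight([p[0],p[1],.36],vel=.2)
robot.goto(tip(-.025,.13,.33),ORI)
f=robot.grab_frame('scene');cv2.imwrite('pics/s1.png',f['image'][:,:,::-1])
s=robot.sense();print(s['t'],s['tcp_pos'],tip(-.025,.13,.33),s['joint_pos'],s['wrist_force'])
E
```

```text
[-0.80927595  0.07122096  0.64653558  1.8530334  -0.04546839  1.23200179
 -1.53263611] [-0.44028657  0.07435016  0.24755879  1.83640852 -0.01929225  1.23315086
  1.57080369]
3.75 [0.48441248 0.06117621 0.34092829] [0.48426728 0.06008583 0.341     ] [-0.76317918  0.07149021  0.5941719   1.8506417  -0.04228434  1.23196838
 -1.53782939] [ 0.83218963  0.253654   -0.19258837]
```

View pics/s1.png

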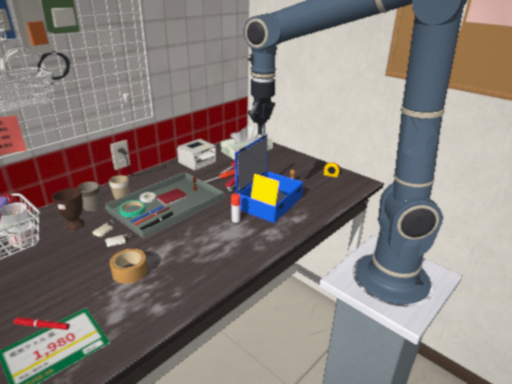

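The gripper is above the case at (262,110), with the flap and lid untouched. Now I'll fold the flap.

```bash
python3 - <<'E'
from h import *
X,r,hw=-.025,.075,.015
robot.move_straight(tip(X,.13,.13),vel=.12)
for i,th in enumerate(np.linspace(1.4,0.12,9)):
    y=.098-r*np.cos(th)+.00325*np.sin(th)+hw; z=.055+r*np.sin(th)+.00325*np.cos(th)
    c=robot.move_straight(tip(X,y,z),vel=.08,contact_N=25)
    print(round(th,2),c,robot.sense()['wrist_force'].round(1))
    if c: break
else:
    c=robot.move_straight(tip(X,y-.001,.050),vel=.02,contact_N=8)
    s=robot.sense();print('press',c,s['tcp_pos'][2]-NOSE,s['wrist_force'].round(1))
    robot.sleep(.3)
    robot.move_straight(tip(X,y,.2),vel=.12)
    robot.move_straight(tip(X,y,.34),vel=.2)
for n in('scene','top'):
    f=robot.grab_frame(n);np.savez(n+'2.npz',**f);cv2.imwrite(f'pics/{n}2.png',f['image'][:,:,::-1][100:260,180:360].repeat(3,0).repeat(3,1))
print(robot.sense()['t'])
E
```

```text
1.4 False [-0.1  0.8 -0.8]
1.24 False [ 0.4 -0.2 -0.6]
1.08 False [-0.3 -0.  -0.5]
0.92 False [-0.3 -1.  -0.6]
0.76 False [0.2 0.5 0. ]
0.6 False [0.2 0.5 0.4]
0.44 False [-0.  -0.3 -0.5]
0.28 False [ 0.1  0.3 -0.1]
0.12 False [ 0.3 -0.1 -0.9]
press True 0.05815163725648487 [-2.3  0.   8.1]
11.5917
```

View pics/scene2.png

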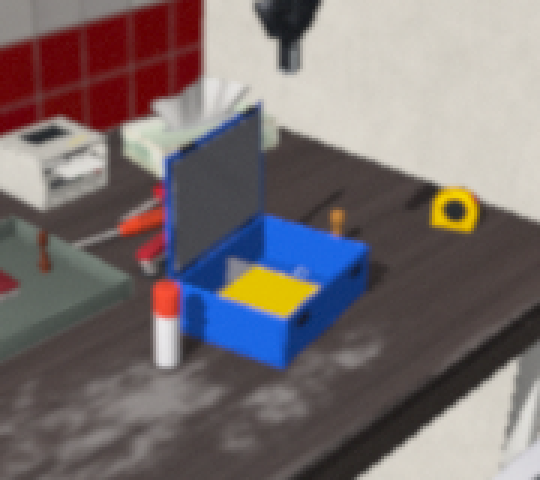

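The flap (yellow, about (270,290) in the crop) looks flat and the lid is still open. I'll check the flap angle and case pose in depth, then close the lid if they are good.

```bash
python3 - <<'E'
from h import *
import sys
for n in('top','scene'):
    W,H=cloud(np.load(n+'2.npz'));L=(W-C)@A
    m=(H[...,0]>20)&(H[...,0]<32)&(H[...,1]>140)&(abs(L[...,0]+.02)<.045)&(L[...,1]>.005)&(L[...,1]<.09)&(L[...,2]>.03)
    p=L[m];k=np.polyfit(p[:,1],p[:,2],1);print(n,len(p),'flap angle',-k[0],np.median(p[:,2]))
    if len(p)>50 and abs(k[0])>.08: sys.exit('check flap')
X0=.135   # tip behind the lid
robot.move_straight(tip(-.02,0,.36),vel=.25)
robot.move_straight(tip(X0,0,.36),vel=.25)
robot.move_straight(tip(X0,0,.195),vel=.12,contact_N=8)
r,hw=.125,.012
for th in np.linspace(1.6,0.1,11):
    x=.08-r*np.cos(th)+.008*np.sin(th)+hw; z=.07+r*np.sin(th)+.008*np.cos(th)
    c=robot.move_straight(tip(x,0,z),vel=.09,contact_N=25)
    print(round(th,2),c,robot.sense()['wrist_force'].round(1))
    if c: break
else:
    c=robot.move_straight(tip(x,0,.070),vel=.02,contact_N=10)
    s=robot.sense();print('press',c,s['tcp_pos'][2]-NOSE,s['wrist_force'].round(1))
    robot.sleep(.3)
    robot.move_straight(tip(x,0,.3),vel=.15)
for n in('scene','top'):
    f=robot.grab_frame(n);np.savez(n+'3.npz',**f);cv2.imwrite(f'pics/{n}3.png',f['image'][:,:,::-1][100:260,180:360].repeat(3,0).repeat(3,1))
W,H=cloud(f);L=(W-C)@A
m=(H[...,0]>100)&(H[...,0]<125)&(H[...,1]>150)&(abs(L[...,0])<.075)&(abs(L[...,1])<.1)&(L[...,2]>.05)&(L[...,2]<.12)
p=L[m];k=np.polyfit(p[:,0],p[:,2],1);print(len(p),'lid',k)
print(robot.sense()['t'])
E
```

```text
top 254 flap angle -0.8255444322909681 0.05698677268079412check flap
```

The arm overhead is probably contaminating that fit, so I'll limit the height and recheck.

```bash
cat > lid.py <<'E'
from h import *
import sys
for n in('top','scene'):
    W,H=cloud(np.load(n+'2.npz'));L=(W-C)@A
    m=(H[...,0]>20)&(H[...,0]<32)&(H[...,1]>140)&(abs(L[...,0]+.02)<.045)&(L[...,1]>.005)&(L[...,1]<.09)&(L[...,2]>.03)&(L[...,2]<.12)
    p=L[m];k=np.polyfit(p[:,1],p[:,2],1);print(n,len(p),'flap angle',-k[0],np.percentile(p[:,2],[2,50,98]))
    if len(p)>50 and abs(k[0])>.08: sys.exit('check flap')
X0=.135   # tip behind the lid
robot.move_straight(tip(-.02,0,.36),vel=.25)
robot.move_straight(tip(X0,0,.36),vel=.25)
robot.move_straight(tip(X0,0,.195),vel=.12,contact_N=8)
r,hw=.125,.012
for th in np.linspace(1.6,0.1,11):
    x=.08-r*np.cos(th)+.008*np.sin(th)+hw; z=.07+r*np.sin(th)+.008*np.cos(th)
    c=robot.move_straight(tip(x,0,z),vel=.09,contact_N=25)
    print(round(th,2),c,robot.sense()['wrist_force'].round(1))
    if c: break
else:
    c=robot.move_straight(tip(x,0,.070),vel=.02,contact_N=10)
    s=robot.sense();print('press',c,s['tcp_pos'][2]-NOSE,s['wrist_force'].round(1))
    robot.sleep(.3)
    robot.move_straight(tip(x,0,.3),vel=.15)
for n in('scene','top'):
    f=robot.grab_frame(n);np.savez(n+'3.npz',**f);cv2.imwrite(f'pics/{n}3.png',f['image'][:,:,::-1][100:260,180:360].repeat(3,0).repeat(3,1))
W,H=cloud(f);L=(W-C)@A
m=(H[...,0]>100)&(H[...,0]<125)&(H[...,1]>150)&(abs(L[...,0])<.075)&(abs(L[...,1])<.1)&(L[...,2]>.05)&(L[...,2]<.12)
p=L[m];k=np.polyfit(p[:,0],p[:,2],1);print(len(p),'lid',k)
print(robot.sense()['t'])
E
python3 lid.py
```

```text
top 246 flap angle 0.005038648616495223 [0.05163341 0.05688434 0.06155525]
scene 262 flap angle -0.011558558725376837 [0.05790363 0.06103721 0.06425018]
1.6 False [-0.9  0.3 -0.1]
1.45 False [ 0.8 -0.6 -0.5]
1.3 False [0.7 0.4 0.4]
1.15 False [0.2 0.8 0.3]
1.0 False [-0.7 -0.9 -0.1]
0.85 False [ 0.8 -0.6  0. ]
0.7 False [ 0.7  1.2 -0.5]
0.55 False [ 0.6 -0.9  0. ]
0.4 False [-0.5  0.7  0.4]
0.25 False [-0.  -1.6  0.6]
0.1 False [-0.7  0.8 -0.8]
press True 0.07799354407962172 [-1.4  1.1  8.8]
1404 lid [-0.00363489  0.07661284]
21.0083
```

View pics/scene3.png

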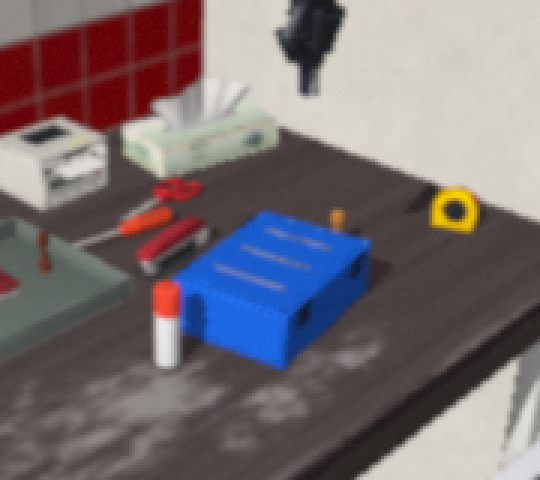

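The lid (about (275,260) in the crop) is shut flat at z = 78 mm. The case and the objects around it are where they were, and the gripper is clear.

```bash
python3 -c "
from plant import robot
print(robot.close_job())"
```

```text
the job is handed in; nothing more can be done
None
```

The flap was folded flat with the lid still open, then the lid was pushed fully shut; I handed the job in after about 21 s of robot time, with the case and the things around it apparently unmoved, and the hand-in call gave no verdict.

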